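# Square up a tube block and load the block heater

## Task

Push the loose aluminium tube block into the corner of the squaring plate until one long side lies flush along the long side fence and one end is flush against the end fence, and let go of it there. Then pick it up, lower it (do not drop it) onto the block heater's metal plate between the two side rails, and leave it lying flat and fully home against the heater's end stop. Do not disturb the two vials, the sample pot and the small black box.

Things in the scene. Friction and masses are not known exactly. Their poses are not given: they have to be found in the camera images.
- squaring_plate: Fixed dark steel base, 200 (x) x 150 (y) x 6 mm, with two bright steel fences, 12 mm thick, tops 20 mm above the bench. Long side fence: along x at the -y edge, x = -98 to +82 mm, inner face at y = -60 mm. End fence: along y at the +x edge, y = -54 to +66 mm, inner face at x = +85 mm. Origin: centre of the underside, on the bench; z up.
- corner (a point): Inner corner of the squaring plate: where the planes of the fences' inner faces meet the top of the base (plate frame 85, -60, 6 mm). Axes parallel to the squaring plate's. The flush block spans 0 to -80 mm in x and 0 to +50 mm in y from here, so its origin is then at (-40, +25, 0) mm.
- heater: Fixed heater, white housing 150 (x) x 110 (y) mm, bare metal plate on top 50 mm above the bench. On it two side rails along x, 8 mm wide and high, x = -48 to +42 mm, inner faces at y = -27 and +27 mm; across their +x end an end stop, equally high, face at x = +50 mm. The -x end (control panel side) is open. Nothing stands above 58 mm. Origin: centre of the underside, on the bench; z up.
- stop (a point): Middle of the end stop's face towards the block, at plate level (heater frame 50, 0, 50 mm). Axes parallel to the heater's: the loaded block lies along x, its origin at (-40, 0, 0) mm of this point, with 2 mm to spare at each side rail.
- block: Loose aluminium tube block, 80 (x) x 50 (y) x 42 (z) mm, six bores of 17 mm, 30 mm deep, in its top; 0.22 to 0.45 kg. It starts on the squaring plate's base, clear of both fences, up to 30 degrees out of square, its long side roughly along the side fence. Either end may lead. Origin: centre of the underside; z up.
- vial_2: Bystander: loose upright brown vial with black cap, 22 x 22 x 50 mm, outside the side fence. Origin: centre of the underside.
- vial_0: Bystander: loose upright clear vial with black cap, 20 x 20 x 50 mm, behind the end fence. Origin: centre of the underside.
- cell_box: Bystander: loose small black box, 47 x 58 x 28 mm, behind the heater. Origin: centre of the underside.
- sample_pot: Bystander: loose clear screw pot with blue lid, 51 x 51 x 59 mm, on the +y side of the heater. Origin: centre of the underside.
There are look-alikes about, which are no part of the job. Of the things that look like the heater, the largest one is meant.

How it is judged:
On the way:
1. the block lies flat on the squaring plate, flush with both fences (gap under 2 mm at each, within 1.5 degrees), untouched by the fingers (x of block in the frame of corner between -0.042 and -0.037 m and y of block in the frame of corner between 0.022 and 0.027 m and z of block in the frame of corner below 0.002 m and angle between the x axis of block and the x axis of corner, either way round below 0.026 rad and contact force between the fingers and block below 0.05 N), for 0.2 s.
At the end, for the whole second after the job is handed in: The block lies flat and at rest on the heater's plate between the side rails, parallel to them, its end within 2.5 mm of the end stop, and is not held (x of block in the frame of stop between -0.0425 and -0.037 m and y of block in the frame of stop between -0.0035 and 0.0035 m and z of block in the frame of stop between -0.002 and 0.002 m and angle between the x axis of block and the x axis of stop, either way round below 0.07 rad and angle between block's own z axis and vertical below 0.04 rad and linear speed of block below 0.005 m/s and contact force between the fingers and block below 0.05 N); the robot touches nothing.
It fails at once if the block is let go more than 10 mm above the heater's plate (dropped) (height (world z) of block above 0.06 m and contact force between the fingers and block below 0.05 N).
It fails at once if a bystander (vial, sample pot, small black box) is moved by more than 10 mm (distance of any of vial_2, vial_0, cell_box, sample_pot from where it was at the start of the episode above 0.01 m).
It also fails if it takes over 72 s, if anything falls off the work surface, if the arm or the gripper's body presses on something with over 40 N, if the wrist force passes 120 N, or if a joint passes its speed limit or range.

## Robot

A 7-joint arm with a two-finger parallel gripper is mounted at the origin on a cart in front of the work surface, level with it; the furniture and walls round the work are solid. World frame = base frame: x ahead of the robot, y to its left, z up, the work surface at z = 0. Lengths are in m, angles in rad, forces in N, time in s.
With the tool pointing down it reaches from about 0.425 to 0.925 m from the base axis. Payload 6.8 kg.
Tool frame: the origin (TCP) lies between the finger pads; the fingertips stand 22 mm ahead of it and the grasp point (between the pads) lies 3 mm ahead of it; z points along the fingers, y is the line along which they close (so a half turn about z gives the same grasp; the last joint's range is limited). The gripper opens to 88 mm and grips with 3 to 60 N. Pads are 20 mm wide; open, the fingers measure 115 mm over their backs; the gripper's body (75 mm by 178 mm) begins 61 mm behind the grasp point.
Start: joints at [1.139, 0.477, 0.022, 1.555, -0.011, 1.109, -0.083], TCP at [0.215, -0.64, 0.245] pointing down, gripper open.
Joint ranges: [-2.96, 2.96], [-0.34, 2.1], [-1.41, 1.46], [0.24, 2.44], [-1.37, 4.51], [0.17, 1.92], [-2.96, 2.96]. Speed limits (rad/s): [2.39, 2.39, 3.14, 3.14, 3.14, 3.14, 3.14].

## Interface

Orientations are given as a unit quaternion [x, y, z, w].
In Python, from rig import manip gives the robot as it stands. The module is installed in compiled form; this text tells all that it offers. Calls block until the motion is done:
- manip.goto(position, orientation): joint-space move of the TCP to a pose.
- manip.line_to(position, velocity=0.15, orientation=None, guard=None): straight line of the TCP; orientation=None keeps the orientation; velocity is the mean speed in m/s. With guard (N) it stops when the force on the tool has changed by that much, and returns True; else False.
- manip.goto_joints(angles): joint-space move.
- manip.set_gripper(opening, effort=None): finger opening in m; effort is the grip in N (None keeps the last); returns when the fingers have stopped.
- manip.dwell(seconds).
- manip.ik(position, orientation): joint angles nearest the present ones, or None.
- manip.get_image(name): name is "scene" or "top" or "wrist"; returns a dict with "color" (400x640x3 uint8, blue, green, red), "vertical_fov" (degrees; the focal length in pixels is half the picture's height over the tangent of half this angle, whatever the lens; pixels are square), "cx", "cy" (the principal point, pixels), "rvec" (rotation vector, rad) and "tvec" (3), from world to camera coordinates, as OpenCV has them. Camera axes: x right, y down, z forward; pixel columns grow to the right and rows downward; lengths in m; the calibration is good to about 2 mm. A picture is of the moment at which its call begins. There is no depth.
A pose or a line that the arm cannot do raises manip.Unreachable and nothing moves.
- manip.job_done(): hands the job in; it is judged then, once.
Readings, each from a call of its own:
- manip.get_time_s(): time.
- manip.get_qpos(): joint angles.
- manip.get_joint_velocities(): joint speeds.
- manip.get_joint_torque(): joint torques, N m.
- manip.get_tool_pos(): TCP position.
- manip.get_ee_rot(): TCP orientation.
- manip.get_contact_force(): force on the tool from outside, world axes, zero at the start.
- manip.get_torque(): the same for the moment, N m.
- manip.get_opening(): finger opening in m.
- manip.get_gripper_force(): force on a finger pad.
Only numpy, scipy, OpenCV 4.12 (cv2) and the standard library are available. Lean on these libraries where they do the work, as an engineer would, in place of code of your own. Each camera call takes 0.05 s, during which the arm holds its last target. There are 200 camera calls.

## Working session

There is one attempt and no reset: what is moved stays moved. The work goes in short steps, each a Python script; the robot and the scene stay as the last script left them, time stands still between calls to the robot, and variables do not carry over. Pictures are saved under pics/ and viewed, at most 10 in all, crops included, and the job is handed in when it is done.

```bash
mkdir -p pics; cat > h.py <<'E'
import numpy as np, cv2
from rig import manip as m
def load(n,save=None):
    d=m.get_image(n)
    if save: cv2.imwrite('pics/'+save+'.png',d['color'])
    return d
def cam(d):
    R=cv2.Rodrigues(np.array(d['rvec'],float))[0]; t=np.array(d['tvec'],float).ravel()
    f=200/np.tan(np.radians(d['vertical_fov'])/2)
    return R,t,f,d['cx'],d['cy']
def ray(d,uv,z):
    R,t,f,cx,cy=cam(d); C=-R.T@t
    uv=np.atleast_2d(np.array(uv,float))
    v=np.c_[(uv[:,0]-cx)/f,(uv[:,1]-cy)/f,np.ones(len(uv))]@R
    return C+v*((z-C[2])/v[:,2])[:,None]
def proj(d,P):
    R,t,f,cx,cy=cam(d); q=np.atleast_2d(P)@R.T+t
    return np.c_[q[:,0]/q[:,2]*f+cx,q[:,1]/q[:,2]*f+cy]
E
python3 - <<'E'
from h import *
import pickle
D={}
for n in['scene','top']:
    d=load(n,n+'0');D[n]=d;R,t,f,cx,cy=cam(d);print(n,-R.T@t,R[2],f,cx,cy,d['vertical_fov'])
pickle.dump(D,open('D.pkl','wb'))
print(m.get_time_s(),m.get_ee_rot(),m.get_opening())
E
```

```text
scene [0.00998991 0.32250703 0.76405793] [ 0.57904766 -0.35007171 -0.73631081] 419.577724474404 316.4313752701442 196.9619196788351 50.97144881080594
top [ 3.52499896e-01 -1.09739064e-03  1.41047483e+00] [ 0.14399665 -0.01375671 -0.98948255] 459.2380137979553 323.0998127206892 200.99912249684627 47.06663770386526
0.1 [ 9.86920194e-01  1.61207501e-01 -1.90712749e-04 -7.97846576e-04] 0.0876354366493553
```

View pics/top0.png

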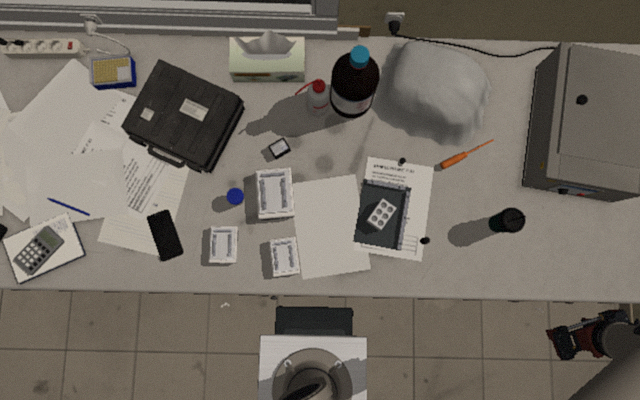

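View pics/scene0.png

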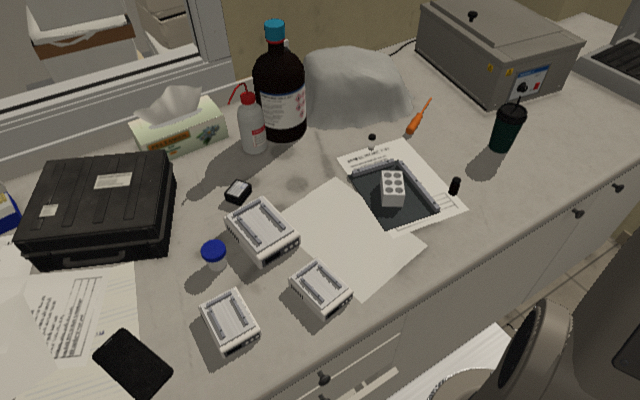

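The top view shows three heater look-alikes, at (275,193), (222,245) and (284,257). The largest is (275,193), with the black box at (279,148) and the blue-lidded pot at (235,196) beside it, so I take that one. The squaring plate is at about (383,213) and its block at (381,213). In the scene view the heater is at (262,230), the plate at (397,190) and the block at (392,188). The vials are at about (402,160) and (425,240) in the top view. Next is one close crop to check.

```bash
python3 - <<'E'
import cv2,numpy as np
t=cv2.imread('pics/top0.png');s=cv2.imread('pics/scene0.png')
def c(i,x,y,w,h,k): return cv2.resize(i[y:y+h,x:x+w],(w*k,h*k),interpolation=cv2.INTER_CUBIC)
a=c(t,350,150,100,75*1+25,4); b=c(t,245,160,66,66,4)
o=np.zeros((600,800,3),np.uint8)
def put(i,x,y):
    h,w=min(i.shape[0],600-y),min(i.shape[1],800-x);o[y:y+h,x:x+w]=i[:h,:w]
put(c(t,350,155,100,75,4),0,0);put(c(t,240,160,66,70,4),400,0)
put(c(s,340,130,133,100,3),0,300);put(c(s,215,185,100,85,4),400,300)
cv2.imwrite('pics/crop0.png',o)
E
```

```text
(no output)
```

View pics/crop0.png

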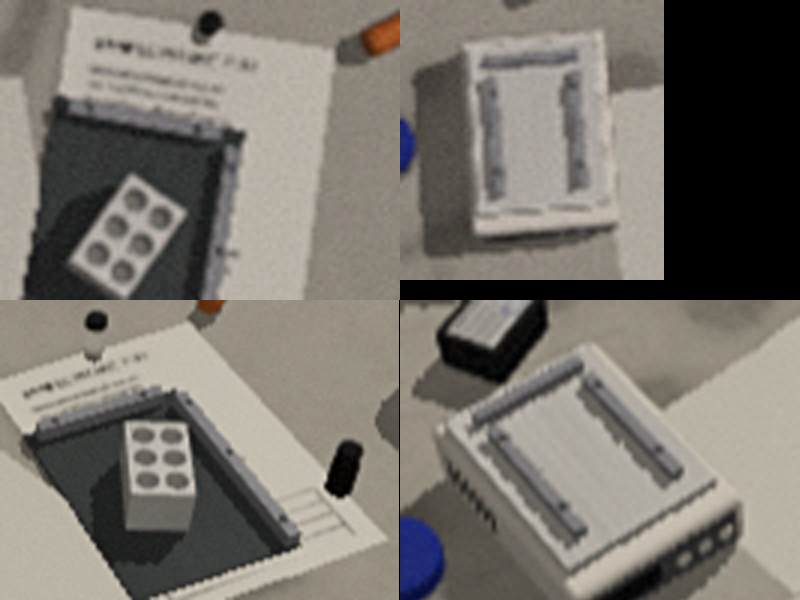

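The crop confirms it: the end stop is at the far (up-image) end and the control panel nearer the robot. The block is on the plate, rotated about 30° out of square. The side fence is on the right (world −y) and the end fence is at the far end. Next I go over both with the wrist camera.

```bash
python3 - <<'E'
from h import *
import pickle
D=pickle.load(open('D.pkl','rb'));d=D['top']
p=ray(d,[(383,213)],.006)[0];b=ray(d,[(381,213)],.048)[0];h=ray(d,[(274,191)],.05)[0];print(p,b,h)
print('vials',ray(d,[(402,160),(425,240)],.05))
q=[1,0,0,0]
W={}
for n,c in(('plate',p),('heater',h)):
    for dx in(-.08,-.0):
        try:
            m.goto([c[0]+dx,c[1],.34],q)
            d=load('wrist','w_'+n);W[n]=d;R,t,f,cx,cy=cam(d);print(n,-R.T@t,R[2],f,m.get_tool_pos());break
        except m.Unreachable: print('unr',n,dx)
pickle.dump(W,open('W.pkl','wb'));print(m.get_time_s())
cv2.imwrite('pics/w0.png',cv2.resize(np.vstack([W['plate']['color'],W['heater']['color']]),(480,600),interpolation=cv2.INTER_AREA))
E
```

```text
[ 0.5241568 -0.2063032  0.006    ] [ 0.51887428 -0.19416689  0.048     ] [0.57704035 0.12784813 0.05      ]
vials [[ 0.68257848 -0.25714617  0.05      ]
 [ 0.44117822 -0.32515405  0.05      ]]
plate [ 0.52003607 -0.20855533  0.48004468] [-0.28008652  0.00121649 -0.95997399] 310.697250250546 [ 0.44389034 -0.20728594  0.33974591]
heater [0.57355903 0.12489912 0.48004634] [-2.80007049e-01  8.62889324e-04 -9.59997556e-01] 310.697250250546 [0.49746406 0.12600445 0.33982516]
3.2917
```

View pics/w0.png

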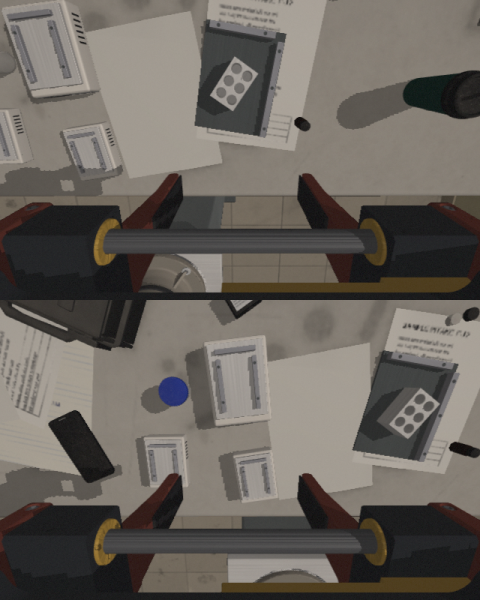

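The wrist pictures show the plate at (240,80) and block at (234,82) in the upper tile, and the heater at (238,375) in the lower tile, all unobstructed. I'll take closer views for a precise fit.

```bash
python3 - <<'E'
from h import *
import pickle
q=[1,0,0,0];W={}
for n,c in(('heater',(.56,.128)),('plate',(.524,-.206))):
    m.goto([c[0],c[1],.2],q);m.dwell(.3)
    W[n]=load('wrist','c_'+n)
pickle.dump(W,open('W.pkl','wb'));print(m.get_time_s())
def crop(n):
    g=W[n]['color'];return g[0:280,150:490]
cv2.imwrite('pics/c0.png',np.hstack([crop('plate'),crop('heater')]))
E
```

```text
5.9167
```

View pics/c0.png

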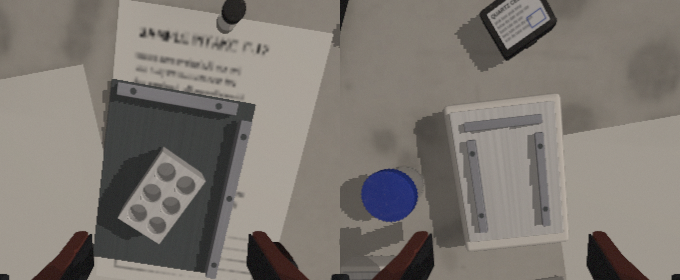

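Left tile: the plate with its inner corner at about (240,107), the block at (162,195) and a vial at (232,12). Right tile: the heater, with the end stop at (503,122) and rails at (478,186) and (541,178). Both are clear, so I extract the geometry with masks.

```bash
python3 - <<'E'
from h import *
import pickle
W=pickle.load(open('W.pkl','rb'))
for n in W:
    g=W[n]['color'][0:280,150:490].astype(int)
    px={'plate':[(170,95),(225,200),(232,170),(150,130),(190,240),(160,175),(150,60)],'heater':[(160,122),(137,180),(202,180),(170,180),(170,235),(250,200)]}[n]
    print(n,[(p,g[p[1],p[0]].tolist()) for p in px])
g=cv2.GaussianBlur(W['plate']['color'],(3,3),0)[0:280,150:490]
v=g.mean(2)
print('profile row170',v[170,215:262].astype(int).tolist());print('col170',v[70:115,170].astype(int).tolist())
g=W['heater']['color'][0:280,150:490].mean(2).astype(int)
print('row180',g[180,100:240].tolist());print('col160',g[90:140,160].tolist())
E
```

```text
heater [((160, 122), [110, 109, 111]), ((137, 180), [113, 111, 113]), ((202, 180), [113, 111, 114]), ((170, 180), [141, 145, 152]), ((170, 235), [138, 146, 150]), ((250, 200), [142, 152, 157])]
plate [((170, 95), [117, 114, 117]), ((225, 200), [115, 115, 117]), ((232, 170), [117, 115, 119]), ((150, 130), [63, 64, 61]), ((190, 240), [63, 62, 61]), ((160, 175), [83, 87, 90]), ((150, 60), [124, 131, 136])]
profile row170 [56, 50, 44, 43, 44, 43, 43, 44, 45, 45, 44, 48, 55, 60, 71, 93, 110, 115, 115, 114, 115, 115, 114, 114, 115, 124, 143, 157, 160, 160, 160, 160, 160, 161, 161, 161, 161, 161, 160, 160, 160, 160, 160, 160, 160, 161, 161]
col170 [124, 109, 107, 116, 129, 140, 149, 156, 159, 160, 159, 159, 160, 158, 149, 134, 118, 105, 91, 74, 75, 94, 112, 117, 116, 116, 116, 116, 117, 117, 117, 115, 112, 94, 63, 47, 45, 45, 44, 44, 45, 50, 60, 64, 64]
row180 [82, 82, 80, 83, 82, 83, 81, 82, 82, 80, 83, 83, 83, 82, 83, 95, 100, 102, 103, 101, 138, 149, 150, 149, 149, 149, 120, 101, 102, 104, 102, 94, 96, 106, 112, 113, 112, 112, 113, 114, 104, 122, 142, 145, 143, 144, 147, 145, 146, 143, 145, 146, 146, 145, 148, 149, 149, 147, 146, 145, 145, 151, 152, 151, 151, 147, 144, 145, 146, 146, 146, 144, 147, 148, 150, 149, 146, 147, 145, 145, 146, 149, 149, 148, 148, 148, 147, 151, 149, 122, 101, 101, 101, 99, 101, 102, 99, 100, 80, 98, 111, 113, 112, 113, 111, 111, 121, 142, 151, 152, 147, 143, 146, 148, 149, 149, 148, 145, 147, 155, 160, 160, 164, 168, 172, 161, 151, 153, 150, 151, 152, 152, 152, 151, 151, 151, 152, 151, 151, 150]
col160 [124, 125, 123, 125, 125, 126, 125, 124, 123, 118, 143, 150, 153, 155, 158, 157, 157, 147, 150, 150, 150, 151, 150, 150, 149, 151, 148, 146, 104, 108, 111, 112, 110, 110, 108, 111, 109, 94, 108, 147, 149, 148, 147, 148, 147, 147, 149, 148, 150, 149]
```

```bash
cat > fit.py <<'E'
from h import *
def bars(d,z,lo=104,hi=123):
    """steel bar tops: (centre xy, length, width, heading) at height z"""
    g=d['color'].astype(int);v=g.mean(2);s=g.max(2)-g.min(2)
    k=((v>lo)&(v<hi)&(s<8)).astype(np.uint8);k[290:]=0
    k=cv2.morphologyEx(cv2.morphologyEx(k,cv2.MORPH_OPEN,np.ones((3,3))),cv2.MORPH_CLOSE,np.ones((5,5)))
    out=[]
    for c in cv2.findContours(k,cv2.RETR_EXTERNAL,cv2.CHAIN_APPROX_NONE)[0]:
        if cv2.contourArea(c)<150: continue
        P=(ray(d,c[:,0,:],z)[:,:2]*1000).astype(np.float32)
        r=cv2.minAreaRect(P);B=cv2.boxPoints(r);e=[B[1]-B[0],B[2]-B[1]];e.sort(key=np.linalg.norm)
        a=np.degrees(np.arctan2(e[1][1],e[1][0]));out.append((np.round(r[0],1),round(float(np.linalg.norm(e[1])),1),round(float(np.linalg.norm(e[0])),1),round((a+90)%180-90,2),c[:,0].mean(0).round()))
    return out
def block(d,z=.048,x0=0):
    """block top: brightest blob inside dark plate, size-checked"""
    v=d['color'].mean(2);k=(v>130).astype(np.uint8);k[290:]=0
    k=cv2.morphologyEx(k,cv2.MORPH_OPEN,np.ones((3,3)));res=[]
    for c in cv2.findContours(k,cv2.RETR_EXTERNAL,cv2.CHAIN_APPROX_NONE)[0]:
        P=(ray(d,c[:,0,:],z)[:,:2]*1000).astype(np.float32);r=cv2.minAreaRect(P)
        if 60<max(r[1])<100 and 38<min(r[1])<62:
            B=cv2.boxPoints(r);e=max([B[1]-B[0],B[2]-B[1]],key=np.linalg.norm)
            res.append((np.round(r[0],1),np.round(sorted(r[1]),1),round((np.degrees(np.arctan2(e[1],e[0]))+90)%180-90,2)))
    return res
E
python3 - <<'E'
from fit import *
import pickle
W=pickle.load(open('W.pkl','rb'))
print('plate');[print(*b) for b in bars(W['plate'],.02)];print('block',block(W['plate']))
print('heater');[print(*b) for b in bars(W['heater'],.058)]
E
```

```text
plate
[ 469.6 -262.9] 74.3 11.1 -9.76 [371. 231.]
[ 541.  -274.7] 60.3 10.6 -9.57 [386. 168.]
[ 610.2 -213.3] 118.5 10.9 80.48 [327.  98.]
block [(array([ 515.7, -196.9]), array([49.5, 80.9]), np.float32(-34.52))]
heater
[558.4 156.4] 73.7 7.6 6.47 [289. 195.]
[575.2  96.6] 54.0 6.2 6.15 [353. 177.]
[ 617.3 -149. ] 23.9 9.4 80.3 [628. 132.]
[625.8 133.4] 68.0 7.5 -83.74 [313. 122.]
```

Everything agrees with the given sizes:
- **Plate:** yaw −9.6°, origin about (519.5, −204). The side fence sits at −66.1 mm, against −66 expected.
- **Block:** yaw −34.5°, measured 49.5 × 80.9 mm.
- **Heater:** yaw 6.3°, rails at ±31 mm.

Fingertips 6 mm above the fences can grip the block across its width, square it and slide it home.

```bash
cat >> h.py <<'E'
from scipy.spatial.transform import Rotation as Ro
def qy(deg): return (Ro.from_euler('z',deg,degrees=True)*Ro.from_quat([1,0,0,0])).as_quat()
TH=-9.6; u=np.array([np.cos(np.radians(TH)),np.sin(np.radians(TH)),0]); v=np.array([-u[1],u[0],0])
O=np.array([.5195,-.204,0])
def P(x,y,z): return O+x*u+y*v+[0,0,z]
def F(): f=np.array(m.get_contact_force());return np.round([f@u,f@v,f[2]],1)
def tool(): p=np.array(m.get_tool_pos());d=p-O;return np.round(1000*np.array([d@u,d@v,p[2]]),1)
E
python3 - <<'E'
from h import *
b=np.array([.5157,-.1969,0])
m.goto(b+[0,0,.12],qy(-34.5))
print(m.line_to(b+[0,0,.048],.08,guard=8),F())
m.set_gripper(.03,20);print(m.get_opening(),m.get_gripper_force(),tool(),F())
m.line_to(P(.036,-.025,.0485),.05,orientation=qy(TH))
print(tool(),F())
print(m.line_to(P(.055,-.025,.0485),.02,guard=10),tool(),F())
x=tool()[0]/1000-.001
m.line_to(P(x,-.025,.0485),.03);print(F())
print(m.line_to(P(x,-.045,.0485),.02,guard=10),tool(),F())
y=tool()[1]/1000
print(m.line_to(P(x+.006,y,.0485),.02,guard=10),tool(),F(),m.get_opening())
m.set_gripper(.07);m.dwell(.2);print(tool(),F())
p=np.array(m.get_tool_pos());m.line_to(p+[0,0,.14],.15)
m.goto(P(.02,-.01,.2),[1,0,0,0]);m.dwell(.2);d=load('wrist','s1')
cv2.imwrite('pics/s1c.png',cv2.resize(d['color'][40:290,180:480],(720,600)))
from fit import *
print(block(d));[print(*q) for q in bars(d,.02)];print(m.get_time_s())
E
```

```text
False [-1.  -0.1 -0.8]
0.05006363692111753 19.99995361547917 [-4.8  6.5 48.1] [0.2 0.6 2. ]
[ 34.4 -25.   48.2] [-5.4  2.   4.8]
True [ 46.3 -25.6  48. ] [-0.9 -0.5  5.1]
[ 0.3 -0.8 -1.8]
True [ 44.9 -34.1  48.1] [-1.4  1.3  3.5]
True [ 46.7 -34.1  48.2] [-1.  -0.2  3.3] 0.05004778017453115
[ 46.2 -33.7  47.6] [-0.1  0.2  0.7]
[(array([ 558. , -246.3]), array([50.4, 79.9]), np.float32(-9.59))]
[ 468.5 -262.3] 72.7 10.4 -9.48 [359. 243.]
[ 549.9 -279. ] 77.7 4.5 -9.51 [378. 170.]
[ 610.2 -213.4] 118.5 11.0 80.45 [311. 112.]
13.7
```

View pics/s1c.png

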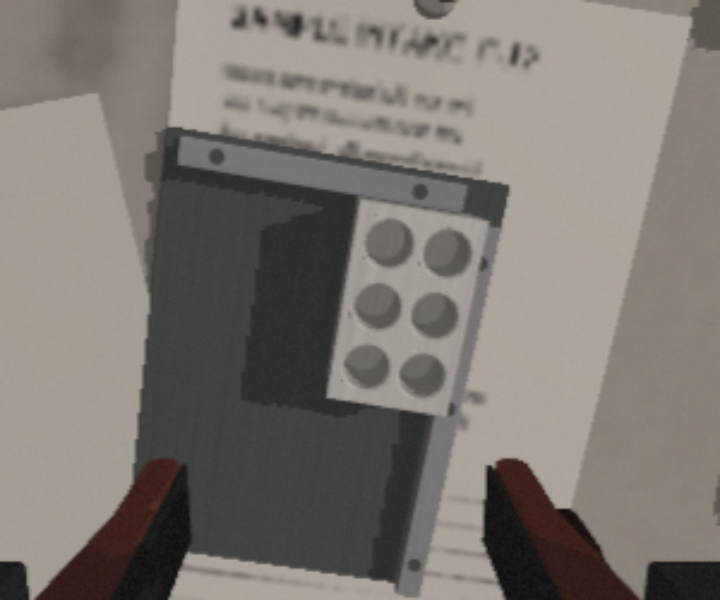

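The picture shows the block tight in the corner at crop (410,305), with fit (558.0, −246.3) and yaw −9.59° against a predicted flush pose of (558.1, −246.0) and −9.6°. The remaining force readings were small, so I'll confirm with two gentle pushes using closed fingers.

```bash
python3 - <<'E'
from h import *
from fit import *
m.set_gripper(0);Q=qy(TH)
m.goto(P(.045,.016,.1),Q);m.line_to(P(.045,.016,.034),.12,guard=8);print(F())
print('y',m.line_to(P(.045,-.006,.034),.02,guard=8),tool(),F())
m.line_to(P(.045,.016,.034),.1);m.line_to(P(.045,.016,.1),.15)
m.goto(P(-.02,-.035,.1),Q);m.line_to(P(-.02,-.035,.034),.12,guard=8)
print('x',m.line_to(P(.005,-.035,.034),.02,guard=8),tool(),F())
m.line_to(P(-.02,-.035,.034),.1);m.line_to(P(-.02,-.035,.1),.15)
m.set_gripper(.088);m.goto(P(.02,-.01,.2),[1,0,0,0]);m.dwell(.2);d=load('wrist','s2')
print(block(d),m.get_time_s())
E
```

```text
[-0.2  0.2  0.3]
y True [44.7  1.9 33.7] [0.4 0.5 0.8]
x True [ -6.3 -34.9  33.5] [-0.7  0.2 -0.4]
[(array([ 558. , -246.2]), array([50.2, 80. ]), np.float32(-9.53))] 22.6
```

The block did not move under either 8 N push, so it is flush. Now I pick it up and load it on the heater.

```bash
cat > hv.py <<'E'
from h import *
HT=6.3;hu=np.array([np.cos(np.radians(HT)),np.sin(np.radians(HT)),0]);hv=np.array([-hu[1],hu[0],0]);T=np.array([.5821,.1284,0])
def H(x,y,z): return T+x*hu+y*hv+[0,0,z]
def FH(): f=np.array(m.get_contact_force());return np.round([f@hu,f@hv,f[2]],1)
def tH(): p=np.array(m.get_tool_pos());d=p-T;return np.round(1000*np.array([d@hu,d@hv,p[2]]),1)
E
python3 - <<'E'
from hv import *
b=np.array([.5580,-.2462,0])
m.goto(b+[0,0,.12],qy(TH));print(m.line_to(b+[0,0,.0475],.08,guard=8),tool())
m.set_gripper(.03,35);print(m.get_opening(),m.get_gripper_force(),tool())
m.line_to(b+[0,0,.2],.12);print(m.get_gripper_force(),F())
m.goto(H(-.008,0,.2),qy(HT));m.line_to(H(-.008,0,.110),.1)
m.dwell(.2);print(tH(),FH())
print(m.line_to(H(-.008,0,.089),.02,guard=6),tH(),FH(),m.get_opening(),m.get_time_s())
d=load('scene','sc3');w=load('wrist','w3')
cv2.imwrite('pics/s3.png',np.hstack([cv2.resize(d['color'][170:290,190:320],(390,360)),cv2.resize(w['color'][60:300,190:450],(390,360))]))
E
```

```text
False [ 45.5 -35.2  47.9]
0.04999395670440442 34.99899092596024 [ 45.  -34.   47.6]
34.99900999478996 [-0.2 -0.6 -3.6]
[-7.600e+00  1.000e-01  1.107e+02] [-1.6 -0.6 -4.7]
True [-8.1 -0.  91.6] [-0.1  0.2  5.6] 0.05000482633300377 29.7
```

View pics/s3.png

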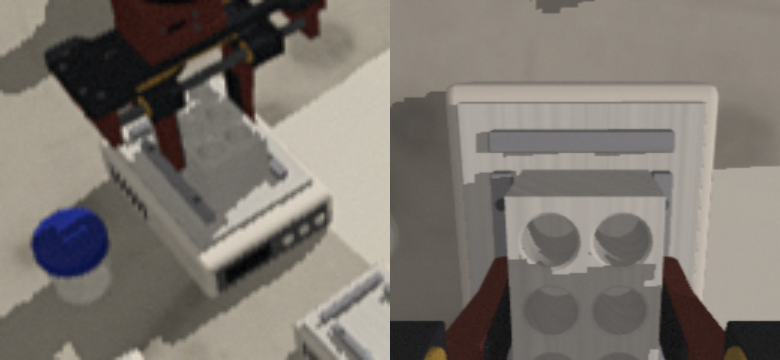

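The block sits between the rails, its base on the plate (contact at z = 91.6 mm, exactly as predicted), with a gap to the stop at crop (580,140). Now I slide it home against the stop and release.

```bash
python3 - <<'E'
from hv import *
from fit import *
z=.0917
print(m.line_to(H(.008,0,z),.02,guard=10),tH(),FH())
m.set_gripper(.075);m.dwell(.2);print(tH(),FH())
p=np.array(m.get_tool_pos());m.line_to(p+[0,0,.09],.1)
m.set_gripper(0);Q=qy(HT)
m.goto(H(-.066,0,.15),Q);m.line_to(H(-.066,0,.085),.1,guard=8)
print('push',m.line_to(H(-.040,0,.085),.02,guard=8),tH(),FH())
m.line_to(H(-.066,0,.085),.1);m.line_to(H(-.066,0,.2),.15)
m.set_gripper(.088);m.goto(H(-.02,0,.24),[1,0,0,0]);m.dwell(.2);d=load('wrist','s4')
print(block(d,.092));[print(*q) for q in bars(d,.058)];print(m.get_time_s())
cv2.imwrite('pics/s4c.png',cv2.resize(d['color'][30:280,180:480],(720,600)))
E
```

```text
True [-8.1  0.  91.6] [-1.1 -0.9  4.8]
[-9.  -0.4 90.6] [ 0.2 -0.3  0. ]
push True [-51.4  -0.1  84.3] [-0.3  0.  -0.9]
[(array([ 653. , -126.4]), array([56.2, 79.1]), np.float32(82.1))]
[ 487. -222.] 65.2 11.0 -10.36 [627. 246.]
[575.4  96.5] 53.8 5.1 6.25 [347. 169.]
[ 614.1 -171.1] 61.5 9.6 80.6 [612. 132.]
[625.7 133.9] 68.4 7.7 -83.67 [311. 120.]
38.3417
```

View pics/s4c.png

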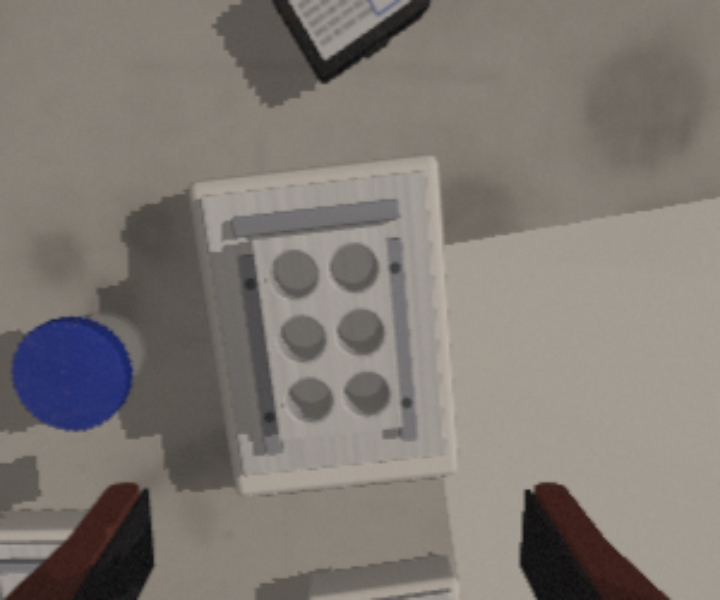

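The block lies between the rails, its far edge at crop (320,235) up against the stop at (315,215). The push ended at −51.4 mm, and −51.3 is what a block fully home would give. I'll check from the bore centres and with one more firmer push.

```bash
python3 - <<'E'
from hv import *
def bores():
    d=load('wrist');g=d['color'].mean(2);k=(g<128).astype(np.uint8);k[:110]=0;k[215:]=0;k[:,:285]=0;k[:,348:]=0
    cs=[]
    for c in cv2.findContours(k,cv2.RETR_EXTERNAL,cv2.CHAIN_APPROX_NONE)[0]:
        Pw=ray(d,c[:,0,:],.092);(x,y),r=cv2.minEnclosingCircle((Pw[:,:2]*1000).astype(np.float32))
        if 7<r<10.5: cs.append((x,y))
    cs=np.array(cs);q=cs.mean(0)/1000-T[:2];print(len(cs),np.round([q@hu[:2]*1000,q@hv[:2]*1000],1))
bores()
m.set_gripper(0);Q=qy(HT)
m.goto(H(-.066,0,.15),Q);m.line_to(H(-.066,0,.085),.1,guard=8)
print('push',m.line_to(H(-.040,0,.085),.025,guard=14),tH(),FH())
m.line_to(H(-.066,0,.085),.1);m.line_to(H(-.066,0,.2),.15)
m.goto(H(-.02,0,.24),[1,0,0,0]);m.dwell(.2);bores();print(m.get_time_s())
E
```

```text
6 [-0.2 -1.6]
push True [-51.4  -0.1  84.4] [ 0.4  0.6 -0.4]
6 [-0.2 -1.6]
43.5167
```

```bash
python3 -c "
from rig import manip as m
print(m.job_done(),m.get_time_s())"
```

```text
the job is handed in; nothing more can be done
the job is handed in; nothing more can be done
```

The block was squared flush in the plate's corner and now lies flat between the heater's rails, fully home against the end stop; the job was handed in at about 44 s, the bystanders were never approached, and no verdict was returned.

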